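Test the light gates along a curved ball runway, then reset the timer

ROBOT

A 6-joint arm with a two-finger parallel gripper is mounted at the origin on the work surface. World frame = base frame: x ahead of the robot, y to its left, z up, the work surface at z = 0. Lengths are in m, angles in rad, forces in N, time in s.
With the tool pointing down it reaches from about 0.25 to 0.725 m from the base axis. Payload 9.7 kg.
Tool frame: the origin (TCP) lies at the very end of the fingers, on their centre line; the grasp point (between the pads) lies robot.pinch_z behind it (robot.pinch_z is the distance from the TCP to the grasp point, in m); z points along the fingers, y is the line along which they close (so a half turn about z gives the same grasp; the last joint's range is limited). The gripper opens to 85 mm and grips with 20 to 120 N. Pads are 22 mm wide; open, the fingers measure 114 mm over their backs; the gripper's body (76 mm by 85 mm) begins 54 mm behind the grasp point. The pads swing forward as they close: fully open they stand 13 mm farther back than shut.
Start: joints at [-1.134, 0.087, 0.176, 1.66, 0, 1.571], TCP at [0.233, -0.498, 0.231] pointing down, gripper open.
Joint ranges: [-3.13, 3.13], [-0.85, 1.81], [-1.15, 1.24], [-2.2, 2.28], [-1.44, 1.52], [-3.14, 3.14]. Speed limits (rad/s): [2.22, 2.22, 2.57, 3.14, 3.14, 3.14].

INTERFACE

Orientations are given as a 3x3 rotation matrix whose columns are the frame's x, y, z axes.
In Python, from workcell import robot, imaging gives the robot as it stands.
- The arm moves only by the tool drive_tool, never from a script. Its argument "motion" is a list of rows, each a list of 7 numbers: the shift along the tool's x, y, z in units of 40 mm (1.0 is 40 mm), then the turn, a rotation vector about the tool's x, y, z in units of 6 degrees (1.0 is 6 degrees), then the gripper command: -1 is fully open, 1 is shut, values between are in proportion. In form: [[x, y, z, wx, wy, wz, gripper], ...]. A call has 1 to 5 rows; each row is the pose to reach, as a shift and turn from the pose commanded when the call began, along the tool's axes at that moment; what a row does not reach only later rows make up. A row lasts 1/8 s, in which the tool goes at most 62.5 mm and 10.7 degrees, less where a joint would pass 70% of its speed; a pose out of reach is approached as far as the arm can. A call with a gripper value outside its range is refused whole. The fingers move at their own pace and stop on an object; "newtons" is the grip in N (left out, the last holds). Time passes only in rows, so rows that repeat a pose let the fingers close. It gives the time, the measured TCP pose, the force, the opening and the grip force at its end, in the units of the state.
- robot.observe(): the state, without advancing time (a new reading comes with each control period).
- imaging.snapshot(name): name is "side" or "top" or "wrist"; returns the picture (400x640x3 uint8, red, green, blue); there is no depth.
- imaging.camera_model(name): a dict with "camera_matrix" (3x3 intrinsics, pixels), "eye" and "rotation" of the camera in the world. Camera axes: x right, y up, looking along -z (the intrinsics and any distortion apply to the point x, -y, -z); pixel columns grow to the right and rows downward; lengths in m; the calibration is good to about 2 mm. A picture is of the moment at which its call begins: read the wrist's pose just before it. camera_model takes no time and is no camera call; for the wrist camera it gives the pose at the moment of the call.
- robot.hand_in(): hands the job in; it is judged then, once.
The state is a dict: "time": time; "joint_pos": joint angles; "qd": joint speeds; "joint_torque": joint torques, N m; "tcp_pos": TCP position; "orientation": TCP orientation; "ft_force": force on the tool from outside, world axes, zero at the start; "moment": the same for the moment, N m; "width": finger opening in m; "finger_force": force on a finger pad.
Only numpy, scipy, OpenCV 4.12 (cv2) and the standard library are available. Lean on these libraries where they do the work, as an engineer would, in place of code of your own. Each camera call takes 0.05 s, during which the arm holds its last target. There are 200 camera calls.

TASK

Check the light gates on the curved ball runway: starting over the runway's end beside the release post, trace the runway with your fingertips held just above its floor, through the beams of all three gates and on to the end beside the catch pot, without touching the runway or the gates. Then press the timer's reset button fully down, let it come back up and move clear. Leave everything else where it stands.

Things in the scene. Friction and masses are not known exactly. Their poses are not given: they have to be found in the camera images.
- runway: Curved aluminium channel, fixed. Centre line: a level arc of radius 320 mm, 0.64 rad either side of its middle. Origin: on the bench under the middle; x to the outside of the bend, y to the left end, z up. Centre line at angle a: (-320 + 320 cos a, 320 sin a) mm. 42 mm wide over two side lips 28 mm above the bench; floor 22 mm above the bench. The release post may be at either end.
- end_left (a point): Point on the channel's floor centre line near the runway's left (+y) end, a = 0.58 rad, 22 mm above the bench.
- mid_left (a point): Point on the floor centre line, a = 0.21 rad, between the left and the middle gate.
- mid_right (a point): Point on the floor centre line, a = -0.21 rad, between the middle and the right gate.
- end_right (a point): Point on the floor centre line near the runway's right (-y) end, a = -0.58 rad.
- gate_left_beam (a point): Beam centre of the left light gate, on the centre line (a = 0.34 to 0.46 rad), 45 mm above the bench. The gate is a black U open at the top, straddling the runway: prongs 70 mm apart, 14 mm thick, 24 mm along the runway, 67 mm tall. The level beam crosses the gap; the tips must pass below it. x: across, prong to prong, y: along the runway to its left end, z up. Slides along if pushed with 10 N.
- gate_mid_beam (a point): Beam centre of the middle light gate, on the centre line (a = -0.06 to 0.06 rad), 45 mm above the bench. The gate is a black U open at the top, straddling the runway: prongs 70 mm apart, 14 mm thick, 24 mm along the runway, 67 mm tall. The level beam crosses the gap; the tips must pass below it. x: across, prong to prong, y: along the runway to its left end, z up. Slides along if pushed with 10 N.
- gate_right_beam (a point): Beam centre of the right light gate, on the centre line (a = -0.46 to -0.34 rad), 45 mm above the bench. The gate is a black U open at the top, straddling the runway: prongs 70 mm apart, 14 mm thick, 24 mm along the runway, 67 mm tall. The level beam crosses the gap; the tips must pass below it. x: across, prong to prong, y: along the runway to its left end, z up. Slides along if pushed with 10 N.
- post: Release post, fixed: steel pin on a round foot 44 mm across with a black ball on top, 77 mm tall; it stands on the bench just off one end of the runway and marks the start. Origin: centre of its underside.
- pot: Catch pot, fixed: open white plastic cup 52 mm across, 30 mm tall, standing off the other end of the runway; it marks the finish. Origin: centre of its underside.
- timer: Timer, fixed: flat black box 110 x 85 mm, 36 mm tall, with a dark display and one round button. It stands to the left or the right of the runway. Origin: centre of its underside.
- reset_top (a point): Centre of the top face of the timer's round grey reset button (32 mm across); z is up. It moves straight down 6 mm when pressed.
- reset (a joint): Travel of the reset button in m: 0 up, 0.006 fully down; a spring takes about 5 N to press it fully and brings it back.
- beaker: Loose glass beaker, 72 mm across, 90 mm tall, on the other side of the runway from the timer. Bystander. Origin: centre of its underside.
- dropper: Loose amber dropper bottle, 38 mm across, 90 mm tall, standing inside the bend. Bystander. Origin: centre of its underside.
- rack: Loose wooden rack, 50 x 190 mm, 70 mm tall, with five glass test tubes standing to 113 mm. Bystander, beyond the runway. Origin: centre of its underside.
Mind the look-alikes: they are no part of the job. Leave any red look-alike of the timer alone.

How it is judged:
On the way, in this order (a step that is already met when the one before it is completed fails the run):
1. the fingertips are low over the runway's end beside the release post (((horizontal distance between post and end_left below 0.1 m and horizontal distance between the grasp point and end_left below 0.022 m and z of the grasp point in the frame of end_left below 0.055 m) or (horizontal distance between post and end_right below 0.1 m and horizontal distance between the grasp point and end_right below 0.022 m and z of the grasp point in the frame of end_right below 0.055 m))), for 0.02 s.
2. the fingertips break the beam of the gate nearest the post (((horizontal distance between post and end_left below 0.1 m and x of the grasp point in the frame of gate_left_beam between -0.022 and 0.022 m and y of the grasp point in the frame of gate_left_beam between -0.012 and 0.012 m and z of the grasp point in the frame of gate_left_beam below 0.024 m) or (horizontal distance between post and end_right below 0.1 m and x of the grasp point in the frame of gate_right_beam between -0.022 and 0.022 m and y of the grasp point in the frame of gate_right_beam between -0.012 and 0.012 m and z of the grasp point in the frame of gate_right_beam below 0.024 m))), for 0.02 s.
3. they are low over the runway between the first and middle gates (((horizontal distance between post and end_left below 0.1 m and horizontal distance between the grasp point and mid_left below 0.022 m and z of the grasp point in the frame of mid_left below 0.055 m) or (horizontal distance between post and end_right below 0.1 m and horizontal distance between the grasp point and mid_right below 0.022 m and z of the grasp point in the frame of mid_right below 0.055 m))), for 0.02 s.
4. they break the beam of the middle gate (x of the grasp point in the frame of gate_mid_beam between -0.022 and 0.022 m and y of the grasp point in the frame of gate_mid_beam between -0.012 and 0.012 m and z of the grasp point in the frame of gate_mid_beam below 0.024 m), for 0.02 s.
5. they are low over the runway between the middle and last gates (((horizontal distance between post and end_left below 0.1 m and horizontal distance between the grasp point and mid_right below 0.022 m and z of the grasp point in the frame of mid_right below 0.055 m) or (horizontal distance between post and end_right below 0.1 m and horizontal distance between the grasp point and mid_left below 0.022 m and z of the grasp point in the frame of mid_left below 0.055 m))), for 0.02 s.
6. they break the beam of the gate nearest the catch pot (((horizontal distance between post and end_left below 0.1 m and x of the grasp point in the frame of gate_right_beam between -0.022 and 0.022 m and y of the grasp point in the frame of gate_right_beam between -0.012 and 0.012 m and z of the grasp point in the frame of gate_right_beam below 0.024 m) or (horizontal distance between post and end_right below 0.1 m and x of the grasp point in the frame of gate_left_beam between -0.022 and 0.022 m and y of the grasp point in the frame of gate_left_beam between -0.012 and 0.012 m and z of the grasp point in the frame of gate_left_beam below 0.024 m))), for 0.02 s.
7. they are low over the runway's end beside the catch pot (((horizontal distance between post and end_left below 0.1 m and horizontal distance between the grasp point and end_right below 0.022 m and z of the grasp point in the frame of end_right below 0.055 m) or (horizontal distance between post and end_right below 0.1 m and horizontal distance between the grasp point and end_left below 0.022 m and z of the grasp point in the frame of end_left below 0.055 m))), for 0.02 s.
8. the timer's button is pressed fully down (value of joint reset above 0.0045 m), for 0.02 s.
At the end, for the whole second after the job is handed in: the reset button is back up (within 1.5 mm), the gates are within 4 mm of where they were, and the beaker, bottle and rack stand upright and still within 10 mm of where they were (value of joint reset below 0.0015 m and distance of each of gate_left_beam, gate_mid_beam, gate_right_beam from where it was at the start of the episode below 0.004 m and distance of each of beaker, dropper, rack from where it was at the start of the episode below 0.01 m and angle between each of beaker, dropper, rack's own z axis and vertical below 0.1 rad and linear speed of each of beaker, dropper, rack below 0.02 m/s); the robot touches nothing.
It fails at once if a light gate is touched (over 1 N) (contact force between any of gate_left, gate_mid, gate_right and the fingers above 1 N or contact force between any of gate_left, gate_mid, gate_right and the arm above 1 N).
It fails at once if the runway is touched (over 1 N) (contact force between runway and the fingers above 1 N or contact force between runway and the arm above 1 N).
It fails at once if the release post or the catch pot is struck (over 2 N) (contact force between any of post, pot and the fingers above 2 N or contact force between any of post, pot and the arm above 2 N).
It fails at once if a bystander is moved, lifted or tipped (distance of any of beaker, dropper, rack from where it was at the start of the episode above 0.015 m or angle between any of beaker, dropper, rack's own z axis and vertical above 0.2 rad).
It also fails if it takes over 48 s, if anything falls off the work surface, if the arm or the gripper's body presses on something with over 40 N, if the wrist force passes 120 N, or if a joint passes its speed limit or range.

## Working session

There is one attempt and no reset: what is moved stays moved. The work goes in short steps, Python scripts to look and compute and a tool call to move; the robot and the scene stay as the last step left them, time stands still between calls to the robot, and variables do not carry over. Pictures are saved under pics/ and viewed, at most 10 in all, crops included, and the job is handed in when it is done.

Besides the shell and the picture viewer there is one more tool, called as a command line: name --pt "numbers of a row" for each row, then --argument value for the rest. drive_tool: Moves the arm, as the interface text tells. Its arguments: {"type":"object","properties":{"motion":{"type":"array"},"newtons":{"type":"number"}},"required":["motion"]}

```bash
mkdir -p pics; python3 - <<'E'
from workcell import robot, imaging
import cv2
print(robot.pinch_z); s=robot.observe(); print(s)
for n in("top","side"):
    im=imaging.snapshot(n); cv2.imwrite(f"pics/{n}0.png",im[:,:,::-1]); print(n,imaging.camera_model(n))
E
```

```text
0.0187
{'time': 0.0, 'joint_pos': array([-1.13398440e+00,  8.74591270e-02,  1.75124330e-01,  1.65980843e+00,
       -1.16037960e-05,  1.57079779e+00]), 'qd': array([-1.33096063e-03,  1.19218549e-03, -1.15797535e-03, -1.41974947e-04,
        4.53261383e-04, -3.97713152e-05]), 'joint_torque': array([ 3.92955571e-04, -5.20385814e+01,  4.64807332e+01,  1.60393986e-02,
        2.11120806e-05, -2.35572116e-05]), 'tcp_pos': array([ 0.23257609, -0.49814495,  0.23057857]), 'orientation': array([[ 9.06105601e-01,  4.23051182e-01, -5.80322621e-04],
       [ 4.23051580e-01, -9.06104786e-01,  1.21552040e-03],
       [-1.16057618e-05, -1.34689625e-03, -9.99999093e-01]]), 'ft_force': array([ 0.05781888, -1.26646384,  0.36312665]), 'moment': array([-0.01376768,  0.01513256, -0.03786596]), 'finger_force': 0.0, 'width': 0.08501521310454756}
top {'camera_matrix': array([[437.66733392,   0.        , 315.88526399],
       [  0.        , 437.66733392, 205.74440974],
       [  0.        ,   0.        ,   1.        ]]), 'eye': array([ 0.4391095 , -0.02328578,  1.20397099]), 'rotation': array([[-0.02609736,  0.99444566, -0.10196445],
       [-0.9995083 , -0.02773075, -0.01463455],
       [-0.01738082,  0.10153239,  0.99468039]])}
side {'camera_matrix': array([[419.48834887,   0.        , 315.35101095],
       [  0.        , 419.48834887, 201.80927882],
       [  0.        ,   0.        ,   1.        ]]), 'eye': array([0.36978799, 0.59538475, 0.82725617]), 'rotation': array([[-0.96136038,  0.21609888, -0.17055056],
       [-0.27517115, -0.73588418,  0.61867221],
       [ 0.00818891,  0.64169755,  0.76691407]])}
```

View pics/top0.png

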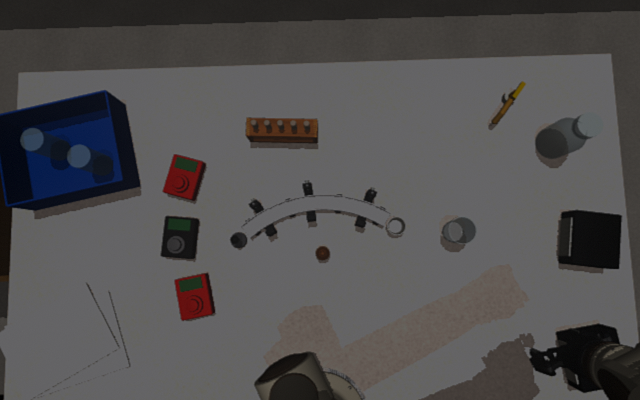

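View pics/side0.png

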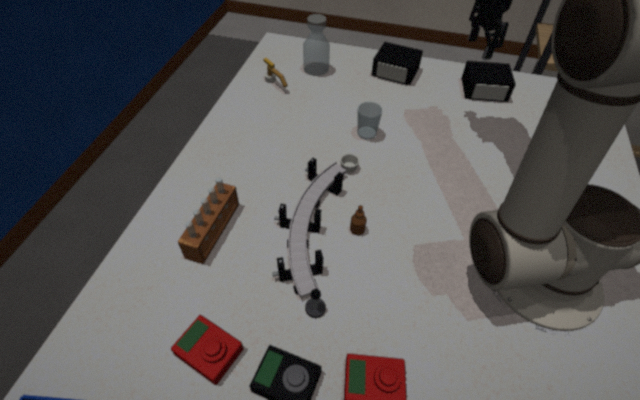

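The top view shows the runway arc from (245,237) to (390,225). The post is at (238,240), the image-left end, which is +y. The pot is at (396,226), and the gates' prongs are near (257,205)/(270,229), (307,187)/(311,216) and (371,195)/(361,222).

Timer candidates:
- black box with grey button at (180,237)
- red look-alikes at (184,177) and (195,297)
- black boxes at (590,239) and (590,355)

I choose (180,237), with its button at about (176,244). A close crop will check this.

```bash
cat > h.py <<'E'
import numpy as np, cv2
from workcell import robot, imaging
def ray(n,uv):
    c=imaging.camera_model(n); K=c["camera_matrix"]
    uv=np.atleast_2d(np.float64(uv))
    d=np.c_[(uv[:,0]-K[0,2])/K[0,0],-(uv[:,1]-K[1,2])/K[1,1],-np.ones(len(uv))]
    return np.array(c["eye"]),d@np.array(c["rotation"]).T
def plane(n,uv,z):
    e,d=ray(n,uv); return e+d*((z-e[2])/d[:,2])[:,None]
def proj(n,p):
    c=imaging.camera_model(n); K=c["camera_matrix"]
    q=(np.atleast_2d(p)-c["eye"])@np.array(c["rotation"])
    return np.c_[K[0,0]*q[:,0]/-q[:,2]+K[0,2],-K[1,1]*q[:,1]/-q[:,2]+K[1,2]]
E
python3 - <<'E'
import cv2,numpy as np
im=cv2.imread("pics/top0.png")
def cr(x,y,w,h,s): return cv2.convertScaleAbs(cv2.resize(im[y:y+h,x:x+w],None,fx=s,fy=s,interpolation=cv2.INTER_CUBIC),alpha=2.2)
a=cr(225,172,190,85,4); b=cr(150,205,60,65,3.5)
c=np.zeros((a.shape[0]+b.shape[0],a.shape[1],3),np.uint8); c[:a.shape[0]]=a; c[a.shape[0]:,:b.shape[1]]=b
cv2.imwrite("pics/c1.png",c)
E
```

```text
(no output)
```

View pics/c1.png

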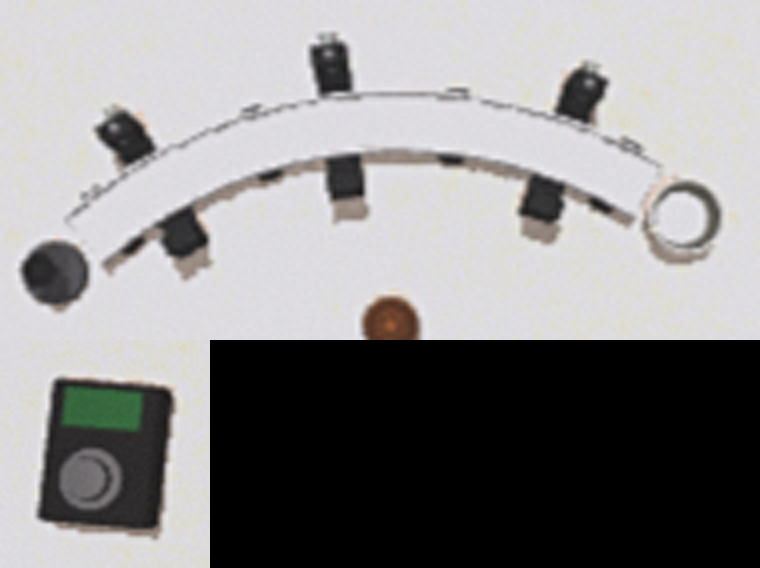

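The crop confirms the black timer with a grey button (crop (87,478)), and the post's round foot at image-left. The runway lips and all six prongs are clear. Next I fit the concentric lip circles.

```bash
cat > m.py <<'E'
from h import *
from scipy.optimize import least_squares
O=np.array([(115,185),(152,157),(200,135),(250,113),(300,102),(350,96),(400,94),(450,97),(500,103),(550,115),(600,132),(650,160)],float)
I=np.array([(107,262),(165,215),(215,190),(270,167),(320,154),(400,150),(450,153),(500,163),(590,195),(632,215)],float)
cv=lambda p:(np.asarray(p,float)+.5)/4-.5+[225,172]
o=plane("top",cv(O),.028)[:,:2]; i=plane("top",cv(I),.028)[:,:2]
f=lambda c:np.r_[np.hypot(*(o-c).T)-.341,np.hypot(*(i-c).T)-.299]
r=least_squares(f,[.1,0],loss='soft_l1',f_scale=.002); c=r.x
print("centre",c,"res mm",(f(c)*1e3).round(1))
E_=plane("top",cv([(67,222),(662,168),(105,267),(635,219)]),.028)[:,:2]-c
an=np.arctan2(E_[:,1],E_[:,0]); print("end angles",an, "r",np.hypot(*E_.T)); th=(an[0]+an[1]+an[2]+an[3])/4
print("theta",th,"half",(an[0]-an[1])/2,(an[2]-an[3])/2)
im=cv2.imread("pics/top0.png"); sub=im[172:257,225:415]
m=(sub.max(2)<30).astype(np.uint8); n,l,s,ce=cv2.connectedComponentsWithStats(m)
for k in range(1,n):
    if s[k,4]>25:
        p=plane("top",ce[k]+[225,172],.05)[0,:2]-c; print((ce[k]+[225,172]).round(1),s[k,4],"a",(np.arctan2(p[1],p[0])-th).round(3),"r",np.hypot(*p).round(4))
cb=lambda p:(np.asarray(p,float)+.5)/3.5-.5+[150,205]
print("post top view",plane("top",cv([(55,272)]),0.0),"pot",plane("top",cv([(682,216)]),.03))
b=cb([(87,478-340)]); print("btn px",b,plane("top",b,.045),plane("top",b,.04))
e1,d1=ray("top",b); e2,d2=ray("side",[[295,377]])
A=np.c_[d1[0],-d2[0]]; t=np.linalg.lstsq(A,e2-e1,rcond=None)[0]; print("tri",e1+t[0]*d1[0],e2+t[1]*d2[0])
for a in(.58,.4,.21,0,-.21,-.4,-.58): print(a,(c+.32*np.array([np.cos(th+a),np.sin(th+a)])).round(4))
print("reset beaker",plane("top",[[458,230]],.09),"dropper",plane("top",[[322,253]],.09))
E
python3 m.py
```

```text
centre [ 0.24902908 -0.02044462] res mm [-3.9 -0.9 -1.9  0.4 -0.7 -1.7 -2.  -2.3 -1.3 -0.8  0.1 -1.9 -0.1  2.5
  1.7  3.3  4.   1.9  1.9  0.9  0.4  1.8]
end angles [ 0.69823658 -0.57653767  0.6998549  -0.5833568 ] r [0.3372298  0.3384914  0.29724103 0.29954052]
theta 0.059549253598035895 half 0.6373871249509044 0.6416058477866534
[307.6 189.3] 74 a 0.039 r 0.3548
[369.6 195.8] 80 a -0.431 r 0.3551
[256.5 206.5] 86 a 0.445 r 0.3552
[311. 216.] 77 a 0.039 r 0.2829
[360.3 221.5] 82 a -0.429 r 0.2825
[270.4 230. ] 90 a 0.443 r 0.2822
[236.2 241.1] 93 a 0.739 r 0.3163
post top view [[0.47477163 0.21016063 0.        ]] pot [[ 0.50008691 -0.21659805  0.03      ]]
btn px [[174.5        244.07142857]] [[0.46618076 0.37150938 0.045     ]] [[0.46629755 0.37321259 0.04      ]]
tri [0.46613635 0.37086171 0.04690132] [0.46547513 0.37075728 0.0468503 ]
0.58 [0.5058 0.1705]
0.4 [0.5358 0.1215]
0.21 [0.5575 0.0648]
0 [ 0.5685 -0.0014]
-0.21 [ 0.5654 -0.0684]
-0.4 [ 0.5507 -0.1273]
-0.58 [ 0.5267 -0.1796]
reset beaker [[ 0.48160864 -0.36477817  0.09      ]] dropper [[ 0.43271736 -0.01922768  0.09      ]]
```

The fit agrees with the description: half-angle 0.64 rad, prongs at 319 ± 36 mm radius, gates at +0.444, +0.039 and -0.430 rad, post 51 mm from end_left. Now I travel high with the gripper shutting.

drive_tool --pt "1.0 -0.95 0 0 0 0 1" --pt "2.0 -1.9 0 0 0 0 1" --pt "3.1 -2.9 0 0 0 0 1" --pt "4.2 -3.9 0 0 0 0 1" --pt "5.3 -4.9 0 0 0 0 1" --newtons 20

```text
time: 0.72
tcp_pos: [0.3421, -0.2293, 0.2311]
orientation: [[0.906, 0.423, 0.0], [0.423, -0.906, 0.0], [0.0, 0.0, -1.0]]
ft_force: [2.0, -0.7, 0.3]
width: 0.0001
finger_force: 0.0
```

drive_tool --pt "1.1 -1.0 0 0 0 0 1" --pt "2.2 -2.0 0 0 0 0 1" --pt "3.3 -3.0 0 0 0 0 1" --pt "4.4 -4.0 0 0 0 0 1" --pt "5.3 -4.9 0 0 0 0 1"

```text
time: 1.35
tcp_pos: [0.4514, 0.0384, 0.231]
orientation: [[0.906, 0.424, -0.0], [0.424, -0.906, -0.0], [-0.0, -0.0, -1.0]]
ft_force: [0.9, -0.6, 0.5]
width: -0.0004
finger_force: 0.0
```

```bash
cat > g.py <<'E'
import sys
from h import *
C=np.array([.24903,-.02044]); TH=.05955
def arc(a): return C+.32*np.array([np.cos(TH+a),np.sin(TH+a)])
def go(targets):  # (x,y,z,yaw of tool x)
    s=robot.observe(); R=s["orientation"]; p=s["tcp_pos"]; out=[]
    print("t",s["time"],"tcp",p.round(4),"F",s["ft_force"].round(1),"w",round(s["width"],3))
    for x,y,z,w in targets:
        D=np.array([[np.cos(w),np.sin(w),0],[np.sin(w),-np.cos(w),0],[0,0,-1.]])
        t=R.T@(np.array([x,y,z])-p)/.04; v=np.degrees(cv2.Rodrigues(R.T@D)[0].ravel())/6
        print(np.r_[t,v].round(2).tolist())
E
python3 -c "
from g import *
go([(*arc(.58),.2,TH+.58),(*arc(.58),.1,TH+.58)])
cv2.imwrite('pics/w1.png',imaging.snapshot('wrist')[:,:,::-1])"
```

```text
t 1.35 tcp [0.4514 0.0384 0.231 ] F [ 0.9 -0.6  0.5] w -0.0
[2.63, -2.42, 0.77, -0.0, 0.0, -1.93]
[2.63, -2.42, 3.27, -0.0, 0.0, -1.93]
```

drive_tool --pt "0.9 -0.8 0.1 0 0 -0.6 1" --pt "1.8 -1.6 0.3 0 0 -1.2 1" --pt "2.63 -2.42 0.6 0 0 -1.93 1" --pt "2.63 -2.42 1.2 0 0 -1.93 1" --pt "2.63 -2.42 1.6 0 0 -1.93 1"

```text
time: 2.02
tcp_pos: [0.505, 0.1686, 0.1656]
orientation: [[0.802, 0.597, -0.002], [0.597, -0.802, -0.001], [-0.002, -0.001, -1.0]]
ft_force: [0.1, 0.5, -0.4]
width: -0.0002
finger_force: 0.0
```

```bash
python3 -c "
from g import *
im=imaging.snapshot('wrist')[:,:,::-1].copy()
go([(*arc(.58),.1,TH+.58),(*arc(.58),.04,TH+.58)])
A=np.linspace(-.64,.64,65)
for r,col in((.299,(0,0,255)),(.341,(0,255,0)),(.32,(255,0,0))):
    P=np.c_[C+r*np.c_[np.cos(TH+A),np.sin(TH+A)],np.full(65,.022 if r==.32 else .028)]
    for q in proj('wrist',P):
        if abs(q).max()<2000: cv2.circle(im,tuple(int(v) for v in q.round()),1,col,-1)
cv2.imwrite('pics/w2.png',cv2.convertScaleAbs(im,alpha=1.8))"
```

```text
t 2.075 tcp [0.5044 0.168  0.1639] F [ 0.8  0.5 -2.5] w 0.0
[0.07, -0.03, 1.6, -0.01, 0.04, -0.01]
[0.08, -0.03, 3.1, -0.01, 0.04, -0.01]
```

View pics/w2.png

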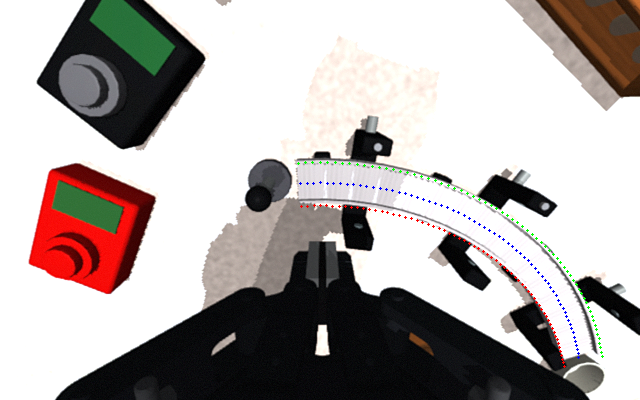

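The overlay matches the lips to within about 3 mm. The post's foot is at (270,180) and its ball at (258,198), and the black timer's button is at (90,85). The gates are clear of the planned line. I descend at a = 0.54, a little inside the end for post clearance.

```bash
python3 -c "
from g import *
go([(*arc(a),z,TH+a) for a,z in((.54,.1),(.54,.06),(.54,.041),(.50,.041))])"
```

```text
t 2.075 tcp [0.5044 0.168  0.1639] F [ 0.8  0.5 -2.5] w 0.0
[0.06, 0.29, 1.6, -0.01, 0.04, 0.38]
[0.07, 0.29, 2.6, -0.01, 0.04, 0.38]
[0.07, 0.29, 3.07, -0.01, 0.04, 0.38]
[0.05, 0.61, 3.07, -0.01, 0.04, 0.76]
```

drive_tool --pt "0.03 0.29 0.7 0 0.04 0.38 1" --pt "0.06 0.29 1.4 0 0.04 0.38 1" --pt "0.07 0.29 2.1 0 0.04 0.38 1" --pt "0.07 0.29 2.5 0 0.04 0.38 1" --pt "0.07 0.29 2.5 0 0.04 0.38 1"

```text
time: 2.7
tcp_pos: [0.5141, 0.1603, 0.0668]
orientation: [[0.826, 0.563, 0.002], [0.563, -0.826, 0.002], [0.003, -0.0, -1.0]]
ft_force: [0.1, 0.2, 0.1]
width: -0.0006
finger_force: 0.0
```

```bash
python3 -c "
from g import *
go([(*arc(a),z,TH+a) for a,z in((.54,.045),(.54,.041),(.51,.041),(.48,.041),(.45,.041))])"
```

```text
t 2.7 tcp [0.5141 0.1603 0.0668] F [0.1 0.2 0.1] w -0.001
[-0.02, -0.01, 0.55, -0.0, -0.03, -0.01]
[-0.02, -0.01, 0.65, -0.0, -0.03, -0.01]
[-0.03, 0.23, 0.65, -0.0, -0.03, 0.28]
[-0.04, 0.47, 0.65, -0.01, -0.03, 0.56]
[-0.05, 0.71, 0.65, -0.01, -0.03, 0.85]
```

drive_tool --pt "-0.02 0 0.3 0 0 0 1" --pt "-0.02 0 0.6 0 0 0 1" --pt "-0.02 0 0.65 0 0 0 1" --pt "-0.03 0.23 0.65 0 0 0.28 1" --pt "-0.03 0.23 0.65 0 0 0.28 1"

```text
time: 3.32
tcp_pos: [0.5195, 0.1521, 0.0417]
orientation: [[0.843, 0.538, 0.004], [0.538, -0.843, 0.002], [0.005, 0.0, -1.0]]
ft_force: [-0.1, 1.2, -0.5]
width: -0.0001
finger_force: 0.0
```

```bash
cat > s.py <<'E'
from g import *
im=imaging.snapshot('wrist')[:,:,::-1]; cv2.imwrite('pics/w%s.png'%sys.argv[1],cv2.convertScaleAbs(im,alpha=1.8))
go([(*arc(float(a)),.041,TH+float(a)) for a in sys.argv[2:]])
E
python3 s.py 3 .48 .44 .40 .36 .36
```

```text
t 3.375 tcp [0.5193 0.1523 0.0416] F [ 0.4 -0.2  0.6] w -0.0
[-0.02, 0.23, 0.02, -0.0, -0.04, 0.28]
[-0.04, 0.55, 0.02, -0.0, -0.04, 0.66]
[-0.07, 0.87, 0.02, -0.0, -0.04, 1.04]
[-0.11, 1.19, 0.02, -0.0, -0.04, 1.43]
[-0.11, 1.19, 0.02, -0.0, -0.04, 1.43]
```

View pics/w3.png

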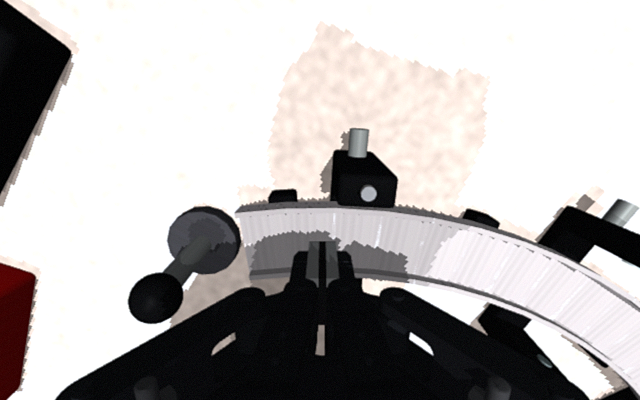

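The tip at (322,240) sits midway between the lips (about 205 and 278) at the post's end. The first gate's outer prong is at (365,180), ahead and outside. I go through.

drive_tool --pt "-0.02 0.23 0.02 0 -0.04 0.28 1" --pt "-0.04 0.55 0.02 0 -0.04 0.66 1" --pt "-0.07 0.87 0.02 0 -0.04 1.04 1" --pt "-0.11 1.19 0.02 0 -0.04 1.43 1" --pt "-0.11 1.19 0.02 0 -0.04 1.43 1"

```text
time: 4.0
tcp_pos: [0.5412, 0.1091, 0.0404]
orientation: [[0.914, 0.406, -0.0], [0.406, -0.914, 0.0], [-0.0, -0.0, -1.0]]
ft_force: [-0.5, 1.1, 0.1]
width: -0.0
finger_force: 0.0
```

```bash
python3 s.py 4 .32 .27 .22 .19 .19
```

```text
t 4.05 tcp [0.541  0.1096 0.0404] F [ 0.4  1.1 -0. ] w 0.0
[0.0, 0.32, -0.02, -0.01, 0.0, 0.38]
[-0.02, 0.71, -0.02, -0.01, 0.0, 0.85]
[-0.07, 1.11, -0.02, -0.01, 0.0, 1.33]
[-0.1, 1.35, -0.02, -0.01, 0.0, 1.62]
[-0.1, 1.35, -0.02, -0.01, 0.0, 1.62]
```

drive_tool --pt "0 0.32 -0.02 0 0 0.38 1" --pt "-0.02 0.71 -0.02 0 0 0.85 1" --pt "-0.07 1.11 -0.02 0 0 1.33 1" --pt "-0.1 1.35 -0.02 0 0 1.62 1" --pt "-0.1 1.35 -0.02 0 0 1.62 1"

```text
time: 4.68
tcp_pos: [0.5594, 0.0583, 0.0412]
orientation: [[0.969, 0.246, -0.0], [0.246, -0.969, 0.0], [-0.0, -0.001, -1.0]]
ft_force: [-0.1, 0.3, -0.3]
width: -0.0004
finger_force: 0.0
```

```bash
python3 s.py 5 .15 .10 .06 .02 -.02
```

```text
t 4.725 tcp [0.5592 0.0588 0.0412] F [-0.3  0.  -0.2] w -0.0
[-0.01, 0.32, 0.0, -0.01, 0.0, 0.38]
[-0.04, 0.72, 0.0, -0.01, 0.0, 0.86]
[-0.07, 1.04, 0.0, -0.01, 0.0, 1.24]
[-0.12, 1.36, 0.0, -0.01, 0.0, 1.63]
[-0.18, 1.67, 0.0, -0.01, 0.0, 2.01]
```

View pics/w5.png

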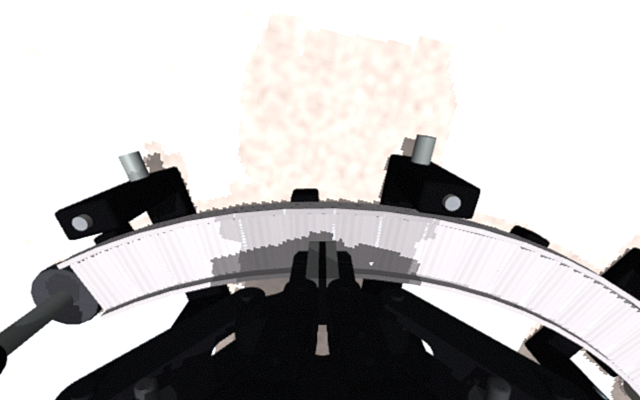

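The tip at (322,238) is still centred between the lips, with the first gate behind at (125,205) and the middle gate ahead at (430,195). I continue.

drive_tool --pt "-0.01 0.32 0 0 0 0.38 1" --pt "-0.04 0.72 0 0 0 0.86 1" --pt "-0.07 1.04 0 0 0 1.24 1" --pt "-0.12 1.36 0 0 0 1.63 1" --pt "-0.18 1.67 0 0 0 2.01 1"

```text
time: 5.35
tcp_pos: [0.5688, -0.0083, 0.0412]
orientation: [[0.999, 0.037, -0.0], [0.037, -0.999, 0.0], [-0.0, -0.0, -1.0]]
ft_force: [0.2, -0.0, 0.3]
width: -0.0002
finger_force: 0.0
```

```bash
python3 s.py 6 -.06 -.10 -.15 -.20 -.20
```

```text
t 5.4 tcp [ 0.5689 -0.0094  0.0412] F [ 0.4 -1.7  0. ] w -0.0
[-0.01, 0.28, 0.0, 0.0, 0.0, 0.33]
[-0.02, 0.6, 0.0, 0.0, 0.0, 0.72]
[-0.06, 1.0, 0.0, 0.0, 0.0, 1.19]
[-0.12, 1.39, 0.0, 0.0, 0.0, 1.67]
[-0.12, 1.39, 0.0, 0.0, 0.0, 1.67]
```

drive_tool --pt "-0.01 0.28 0 0 0 0.33 1" --pt "-0.02 0.6 0 0 0 0.72 1" --pt "-0.06 1.0 0 0 0 1.19 1" --pt "-0.12 1.39 0 0 0 1.67 1" --pt "-0.12 1.39 0 0 0 1.67 1"

```text
time: 6.02
tcp_pos: [0.5651, -0.0713, 0.0412]
orientation: [[0.992, -0.127, 0.0], [-0.127, -0.992, 0.005], [-0.0, -0.005, -1.0]]
ft_force: [-0.8, 0.3, -0.3]
width: -0.0001
finger_force: 0.0
```

```bash
python3 s.py 7 -.24 -.29 -.34 -.38 -.38
```

```text
t 6.075 tcp [ 0.5653 -0.0705  0.0412] F [-1.2  0.2 -0.5] w -0.0
[-0.01, 0.19, 0.0, -0.05, 0.0, 0.52]
[-0.04, 0.59, 0.0, -0.05, 0.01, 0.99]
[-0.1, 0.98, -0.0, -0.05, 0.01, 1.47]
[-0.15, 1.3, -0.0, -0.05, 0.01, 1.85]
[-0.15, 1.3, -0.0, -0.05, 0.01, 1.85]
```

View pics/w7.png

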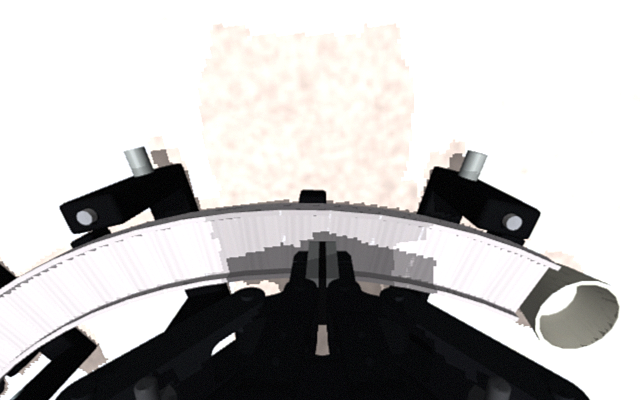

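The tip at (322,240) is centred, with the middle gate behind at (125,205), the last gate ahead at (480,205) and the pot at (575,305). I continue.

drive_tool --pt "-0.01 0.19 0 -0.05 0 0.5 1" --pt "-0.04 0.59 0 -0.05 0 1.0 1" --pt "-0.1 0.98 0 -0.05 0 1.45 1" --pt "-0.15 1.3 0 -0.05 0 1.8 1" --pt "-0.15 1.3 0 -0.05 0 1.8 1"

```text
time: 6.7
tcp_pos: [0.5455, -0.1471, 0.0409]
orientation: [[0.963, -0.269, 0.004], [-0.269, -0.963, 0.02], [-0.001, -0.02, -1.0]]
ft_force: [-0.5, 0.9, 0.2]
width: -0.0001
finger_force: 0.0
```

```bash
python3 s.py 8 -.42 -.46 -.50 -.54 -.54
```

```text
t 6.75 tcp [ 0.5457 -0.1464  0.0409] F [ 0.5 -0.4  0. ] w 0.0
[-0.02, -0.33, 0.0, -0.19, 0.02, 0.85]
[-0.06, -0.02, -0.0, -0.19, 0.02, 1.23]
[-0.1, 0.3, -0.01, -0.19, 0.03, 1.61]
[-0.16, 0.61, -0.01, -0.19, 0.03, 2.0]
[-0.16, 0.61, -0.01, -0.19, 0.03, 2.0]
```

```bash
python3 -c "
from g import *
s=robot.observe();print(s['joint_pos'].round(3),s['joint_torque'].round(1))
cv2.imwrite('pics/w9.png',cv2.convertScaleAbs(imaging.snapshot('wrist')[:,:,::-1],alpha=1.8))
a=np.arctan2(*(s['tcp_pos'][:2]-C)[::-1])-TH;print(a)
go([(*arc(-.5),.041,TH-.46),(*arc(-.54),.041,TH-.5)])"
```

```text
[-0.272  0.135 -0.14   1.297  0.02   3.141] [ -1.  -54.6  46.    0.    0.    0. ]
-0.4611591080148306
t 6.8 tcp [ 0.5459 -0.146   0.0409] F [-0.3  0.  -0.5] w -0.0
[-0.11, 0.31, -0.01, -0.19, 0.02, 1.24]
[-0.17, 0.63, -0.01, -0.19, 0.03, 1.62]
```

View pics/w9.png

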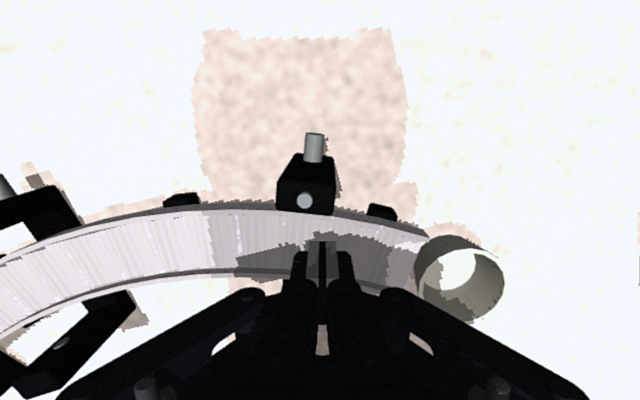

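Joint 6 is at its 3.14 limit, so the yaw ran out and the solver traded position along the channel. The tip at (322,240) is still centred, with the last gate's prong beside it at (305,180) and the pot at (458,280). I relax the yaw and check where the commanded pose really is.

drive_tool --pt "0 0 0 0 0 -0.2 1" --pt "0 0 0 0 0 -0.4 1" --pt "0 0 0 0 0 -0.6 1" --pt "0 0 0 0 0 -0.7 1" --pt "0 0 0 0 0 -0.7 1"

```text
time: 7.42
tcp_pos: [0.5459, -0.146, 0.0409]
orientation: [[0.981, -0.196, 0.004], [-0.196, -0.98, 0.02], [0.0, -0.02, -1.0]]
ft_force: [-0.4, 1.0, -0.3]
width: -0.0001
finger_force: 0.0
```

```bash
python3 -c "
from g import *
s=robot.observe();print(s['joint_pos'].round(3))
d=s['tcp_pos'][:2]-C;print(np.arctan2(d[1],d[0])-TH,np.hypot(*d),np.arctan2(s['orientation'][1,0],s['orientation'][0,0]))
go([(*arc(a),.041,-.24) for a in (-.42,-.46,-.5,-.54,-.56)])"
```

```text
[-0.271  0.135 -0.14   1.297  0.02   3.067]
-0.4597744240684026 0.3222938036380291 -0.1970416457159006
t 7.425 tcp [ 0.5459 -0.146   0.0409] F [-0.4  1.  -0.3] w -0.0
[0.0, -0.32, 0.0, -0.19, 0.0, 0.41]
[-0.06, -0.01, -0.0, -0.19, 0.0, 0.41]
[-0.13, 0.3, -0.01, -0.19, 0.0, 0.41]
[-0.21, 0.61, -0.02, -0.19, 0.0, 0.41]
[-0.26, 0.76, -0.02, -0.19, 0.0, 0.41]
```

The commanded pose follows the achieved one, so all is well. I make one slow pass back and forward through the last beam to be certain of it, then go on to the end with the yaw kept within range.

drive_tool --pt "0 -0.2 0 -0.19 0 0.2 1" --pt "0 -0.35 0 -0.19 0 0.3 1" --pt "-0.03 -0.15 0 -0.19 0 0.3 1" --pt "-0.06 0 0 -0.19 0 0.3 1" --pt "-0.13 0.3 -0.01 -0.19 0 0.3 1"

```text
time: 8.05
tcp_pos: [0.5381, -0.1576, 0.041]
orientation: [[0.974, -0.227, -0.0], [-0.227, -0.974, 0.0], [-0.0, -0.0, -1.0]]
ft_force: [0.0, 0.3, 0.4]
width: -0.0
finger_force: 0.0
```

```bash
python3 -c "
from g import *
go([(*arc(a),.041,-.23) for a in (-.53,-.56,-.56)]+[(*arc(-.56),.15,-.23)])"
```

```text
t 8.05 tcp [ 0.5381 -0.1576  0.041 ] F [0.  0.3 0.4] w -0.0
[-0.05, 0.21, 0.0, -0.0, 0.0, 0.01]
[-0.11, 0.45, 0.0, -0.0, 0.0, 0.01]
[-0.11, 0.45, 0.0, -0.0, 0.0, 0.01]
[-0.11, 0.45, -2.72, -0.0, 0.0, 0.01]
```

drive_tool --pt "-0.05 0.21 0 0 0 0 1" --pt "-0.1 0.42 0 0 0 0 1" --pt "-0.1 0.42 0 0 0 0 1" --pt "-0.1 0.42 -1.0 0 0 0 1" --pt "-0.1 0.42 -2.2 0 0 0 1"

```text
time: 8.68
tcp_pos: [0.5301, -0.1719, 0.1292]
orientation: [[0.974, -0.227, -0.002], [-0.227, -0.974, 0.001], [-0.002, -0.0, -1.0]]
ft_force: [0.8, -0.8, 0.3]
width: -0.0003
finger_force: 0.0
```

drive_tool --pt "0 0 -1.0 0 0 -0.5 1" --pt "0 0 -1.8 0 0 -1 1" --pt "0 -1.0 -1.8 0 0 -1 1" --pt "0 -2.3 -1.8 0 0 -1 1" --pt "0 -3.6 -1.8 0 0 -1 1"

```text
time: 9.3
tcp_pos: [0.5619, -0.048, 0.2013]
orientation: [[0.996, -0.092, 0.001], [-0.092, -0.996, 0.014], [0.0, -0.014, -1.0]]
ft_force: [-0.1, -0.6, -0.0]
width: 0.0003
finger_force: 0.0
```

```bash
python3 -c "
from g import *
go([(.466,.371,.2,.3)])"
```

```text
t 9.3 tcp [ 0.5619 -0.048   0.2013] F [-0.1 -0.6 -0. ] w 0.0
[-3.35, -10.21, 0.18, -0.13, -0.03, -3.75]
```

drive_tool --pt "-0.4 -1.3 0.1 -0.1 0 -0.5 1" --pt "-0.8 -2.6 0.1 -0.13 0 -1 1" --pt "-1.2 -3.9 0.1 -0.13 0 -1.5 1" --pt "-1.6 -5.2 0.1 -0.13 0 -2 1" --pt "-2.0 -6.5 0.1 -0.13 0 -2.5 1"

```text
time: 9.93
tcp_pos: [0.5247, 0.1234, 0.2003]
orientation: [[0.976, 0.217, -0.004], [0.217, -0.976, 0.024], [0.001, -0.025, -1.0]]
ft_force: [-0.1, -0.5, 0.2]
width: -0.0003
finger_force: 0.0
```

```bash
python3 -c "
from g import *
go([(.466,.371,.19,.3),(.466,.371,.14,.3),(.466,.371,.1,.3)])"
```

```text
t 9.925 tcp [0.5247 0.1234 0.2003] F [-0.1 -0.5  0.2] w -0.0
[-0.09, -6.35, 0.41, -0.24, -0.02, -0.77]
[-0.09, -6.32, 1.66, -0.24, -0.02, -0.77]
[-0.09, -6.3, 2.66, -0.24, -0.02, -0.77]
```

drive_tool --pt "0 -1.4 0.1 -0.1 0 -0.2 1" --pt "0 -2.8 0.2 -0.24 0 -0.4 1" --pt "-0.05 -4.2 0.4 -0.24 0 -0.7 1" --pt "-0.09 -5.5 0.4 -0.24 0 -0.77 1" --pt "-0.09 -6.35 0.4 -0.24 0 -0.77 1"

```text
time: 10.55
tcp_pos: [0.5174, 0.2221, 0.1905]
orientation: [[0.927, 0.376, -0.015], [0.376, -0.926, 0.038], [-0.0, -0.041, -0.999]]
ft_force: [-1.4, 0.0, -0.4]
width: 0.0
finger_force: 0.0
```

```bash
python3 -c "
from g import *
im=imaging.snapshot('wrist')[:,:,::-1].copy()
go([(.466,.371,.1,.3),(.466,.371,.06,.3)])
q=proj('wrist',[[.466,.371,.046]])[0];print(q)
cv2.circle(im,tuple(int(v) for v in q),4,(0,0,255),-1)
cv2.imwrite('pics/w10.png',cv2.convertScaleAbs(im,alpha=1.8))"
```

```text
t 10.6 tcp [0.5178 0.2225 0.1904] F [-0.9  0.5 -0.4] w 0.0
[0.2, -3.83, 2.42, -0.4, 0.02, 0.82]
[0.2, -3.79, 3.42, -0.4, 0.02, 0.82]
[166.99771429 175.56298219]
```

View pics/w10.png

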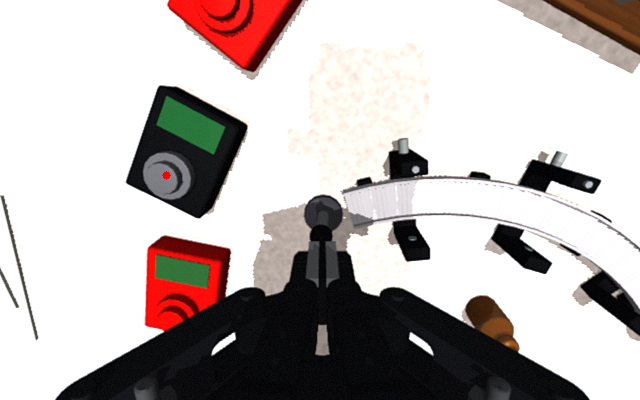

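The projected button point (167,176) falls on the grey button of the black timer, and the red look-alikes are at (225,30) and (187,285). The move came up short because of joint speed limits, so I go on in smaller steps.

drive_tool --pt "0 -0.7 0 -0.1 0 0.2 1" --pt "0.1 -1.5 0 -0.2 0 0.4 1" --pt "0.15 -2.3 0 -0.3 0 0.6 1" --pt "0.2 -3.1 0 -0.4 0 0.82 1" --pt "0.2 -3.9 0.05 -0.4 0 0.82 1"

```text
time: 11.22
tcp_pos: [0.5218, 0.2372, 0.195]
orientation: [[0.919, 0.392, -0.023], [0.393, -0.919, 0.042], [-0.004, -0.048, -0.999]]
ft_force: [-0.7, -0.2, -0.1]
width: 0.0
finger_force: 0.0
```

```bash
python3 -c "
from g import *
print(robot.observe()['joint_pos'].round(3))
go([(.466,.371,.19,.35),(.466,.371,.1,.35),(.466,.371,.06,.35)])"
```

```text
[0.403 0.136 0.159 1.598 0.048 3.141]
t 11.225 tcp [0.5218 0.2372 0.195 ] F [-0.7 -0.2 -0.1] w 0.0
[0.03, -3.61, 0.3, -0.45, 0.05, 0.51]
[0.04, -3.51, 2.55, -0.45, 0.05, 0.51]
[0.05, -3.46, 3.54, -0.45, 0.05, 0.51]
```

Joint 6 is at its limit again, because the yaw must exceed joint 1. I turn the tool to yaw 1.0 while moving.

```bash
python3 -c "
from g import *
go([(.5218,.2372,.195,.7),(.466,.371,.19,1.0)])"
```

```text
t 11.225 tcp [0.5218 0.2372 0.195 ] F [-0.7 -0.2 -0.1] w 0.0
[-0.0, 0.0, 0.0, -0.46, -0.03, -2.83]
[0.03, -3.61, 0.3, -0.45, -0.1, -5.69]
```

drive_tool --pt "0 -0.2 0 -0.1 0 -1.3 1" --pt "0 -0.8 0.05 -0.2 0 -2.6 1" --pt "0 -1.7 0.1 -0.3 -0.05 -3.8 1" --pt "0 -2.6 0.2 -0.4 -0.1 -5.0 1" --pt "0.03 -3.5 0.3 -0.45 -0.1 -5.7 1"

```text
time: 11.85
tcp_pos: [0.467, 0.3678, 0.1897]
orientation: [[0.537, 0.844, -0.0], [0.844, -0.537, 0.0], [0.0, -0.0, -1.0]]
ft_force: [0.9, 0.0, 0.2]
width: -0.0
finger_force: 0.0
```

```bash
python3 -c "
from g import *
print(robot.observe()['joint_pos'].round(3))
go([(.466,.371,.19,1),(.466,.371,.1,1),(.466,.371,.06,1)])"
```

```text
[0.667 0.183 0.202 1.59  0.    2.805]
t 11.85 tcp [0.467  0.3678 0.1897] F [0.9 0.  0.2] w -0.0
[0.05, -0.06, -0.01, -0.0, -0.0, 0.04]
[0.05, -0.06, 2.24, -0.0, -0.0, 0.04]
[0.05, -0.06, 3.24, -0.0, -0.0, 0.04]
```

drive_tool --pt "0.05 -0.06 0.9 0 0 0 1" --pt "0.05 -0.06 1.9 0 0 0 1" --pt "0.05 -0.06 2.8 0 0 0 1" --pt "0.05 -0.06 3.3 0 0 0 1" --pt "0.05 -0.06 3.3 0 0 0 1"

```text
time: 12.48
tcp_pos: [0.4658, 0.3693, 0.0566]
orientation: [[0.539, 0.842, -0.002], [0.842, -0.539, -0.001], [-0.002, -0.001, -1.0]]
ft_force: [-2.3, -0.3, 2.8]
width: 0.0004
finger_force: 1.1
```

```bash
python3 -c "
from g import *
im=imaging.snapshot('wrist')[:,:,::-1]; cv2.imwrite('pics/w11.png',cv2.convertScaleAbs(im,alpha=2))
go([(.466,.371,.046,1),(.466,.371,.04,1)])"
```

```text
t 12.525 tcp [0.4662 0.3697 0.058 ] F [-0.  -1.3  2.5] w 0.0
[0.02, -0.02, 0.3, -0.01, 0.01, 0.01]
[0.02, -0.02, 0.45, -0.01, 0.01, 0.01]
```

View pics/w11.png

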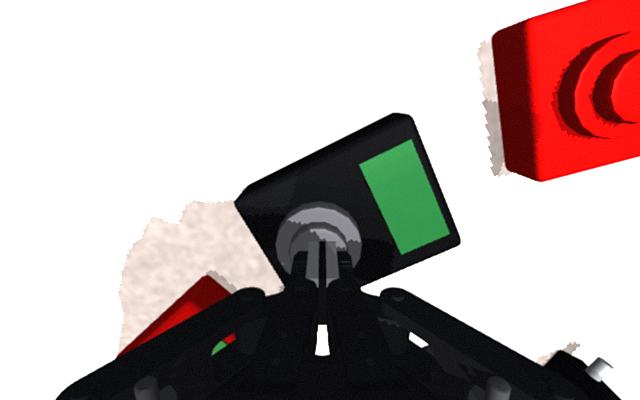

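The tips at (322,245) are on the grey button, and 2.5 N at z = 0.058 says they already touch it. I press down in small steps and watch the force.

drive_tool --pt "0.02 -0.02 0.06 0 0 0 1" --pt "0.02 -0.02 0.12 0 0 0 1" --pt "0.02 -0.02 0.12 0 0 0 1"

```text
time: 12.9
tcp_pos: [0.4667, 0.3717, 0.0537]
orientation: [[0.539, 0.842, 0.001], [0.842, -0.539, 0.001], [0.002, 0.0, -1.0]]
ft_force: [2.3, -0.5, 4.4]
width: 0.0003
finger_force: 1.9
```

drive_tool --pt "0 0 0.05 0 0 0 1" --pt "0 0 0.08 0 0 0 1" --pt "0 0 0.08 0 0 0 1"

```text
time: 13.28
tcp_pos: [0.4668, 0.3717, 0.0519]
orientation: [[0.539, 0.842, 0.002], [0.842, -0.539, 0.002], [0.003, 0.001, -1.0]]
ft_force: [-0.6, -3.0, 16.3]
width: -0.0003
finger_force: 7.9
```

16 N is well past the 5 N spring, so the button is at its stop. I lift clear.

drive_tool --pt "0 0 0 0 0 0 1" --pt "0 0 -0.4 0 0 0 1" --pt "0 0 -1.4 0 0 0 1" --pt "0 0 -2.6 0 0 0 1" --pt "0 0 -3.6 0 0 0 1"

```text
time: 13.9
tcp_pos: [0.4657, 0.3713, 0.1956]
orientation: [[0.539, 0.842, -0.001], [0.842, -0.539, 0.001], [0.0, -0.001, -1.0]]
ft_force: [0.8, 1.2, -0.5]
width: 0.0001
finger_force: 0.0
```

drive_tool --pt "0 0 0 0 0 0 1" --pt "0 0 0 0 0 0 1" --pt "0 0 0 0 0 0 1"

```text
time: 14.28
tcp_pos: [0.4656, 0.3709, 0.1921]
orientation: [[0.539, 0.842, -0.003], [0.842, -0.539, -0.001], [-0.002, -0.002, -1.0]]
ft_force: [0.0, 0.3, -0.6]
width: -0.0001
finger_force: 0.0
```

```bash
python3 -c "
from h import *
im=imaging.snapshot('top')[:,:,::-1]; a=cv2.imread('pics/top0.png')
d=cv2.absdiff(im,a).max(2)
for n,(x,y,w,h) in dict(gates=(240,172,150,70),beaker=(436,212,46,35),drop=(312,243,22,22),rack=(240,110,85,40)).items(): print(n,(d[y:y+h,x:x+w]>40).sum())
print(robot.observe()['ft_force'],robot.hand_in())"
```

```text
gates 0
beaker 0
drop 0
rack 0
the job is handed in; nothing more can be done
[ 0.34270417  0.13502067 -0.36378019] None
```

I traced the runway from the post end to the pot end through all three beams, pressed the reset button to its stop and released it, and handed the job in at about 14 s. The top camera showed no change at the gates, beaker, bottle or rack; the verdict itself was not returned.

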